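# Open the dial lock on the silver stock chest and present its shackle

## Task

Unlock the stock chest: turn the lock's dial, click by click, until the notch in its rim stands over the shackle's locking tongue, then pull the shackle straight up, right out of the lock. Carry it to the empty shallow tray and finish while still holding it there in the gripper, upright with its legs down and still, over the middle of the tray with the feet about a hand's width above it; do not put it down or let go. Leave the loose things on the bench where they are.

Things in the scene. Friction and masses are not known exactly. Their poses are not given: they have to be found in the camera images.
- chest: Low grey steel stock chest, 206 x 306 x 50 mm (x, y, z), fixed to the bench, left or right, its dark lock on the lid. Origin: centre of its underside; z up. The lock's top face is at 86 mm: a round plinth (radius 52 mm) at y = -60 mm carries the dial; a 50 x 100 mm block at y = 46 mm carries the shackle, with a flat hasp strap under it. A small loose tin stands on the lid at x = 72, y = 115 mm.
- lock_holes (a point): Midway between the mouths of the two shackle holes, on the block's top face (chest x = 0, y = 46 mm, height 86 mm); axes as the chest's. The round holes are 13 mm wide, 28 mm deep, 30 mm to either side along y.
- dial (a joint): Dial angle, rad, growing anticlockwise seen from above, -0.6 to 6.88. At 0, and again at 6.283 (a full turn), the notch is over the tongue (chest's +y) and the shackle is free, within about 0.1. Spring clicks every 0.524 rad (30 deg), the open position among them; about 0.15 N m takes it over a click; let go, it springs to the nearest. Starts 0.9 to 3.15 from open.
- dial_grip (a point): On the dial's axis at grip height, 128 mm above the bench (chest x = 0, y = -60 mm). The dial: aluminium disc, radius 46 mm, top at 103 mm, with one notch in its rim, and an upright dark grip bar on it, 14 mm thick, 60 mm long, top at 143 mm. Axes turn with the dial: bar along y, notch towards +y; pinch the bar along x. At joint value 0 the axes are parallel to the chest's.
- dial_notch (a point): Middle of the notch in the dial's rim, 40 mm from the dial's axis; the notch is about 16 to 24 mm wide (widening outwards).
- shackle: Loose U-shaped steel shackle, about 140 g, standing in the lock with axes parallel to the chest's. Origin: midway between the feet of its legs (58 mm above the bench while locked); z up along the legs. Legs 9 mm thick, 60 mm apart along y, 28 mm deep in the holes. Top bar 10 x 10 mm, 70 mm long along y, its centre 82 mm above the feet.
- tongue_tip (a point): Free end of the shackle's flat locking tongue, 70 mm from the shackle's middle along its -y and 33 mm above the feet; 8 mm wide, 6 mm thick. It runs from the leg nearer the dial to 10 mm in under the dial's rim, with 3 mm play in height: it can rise only through the notch.
- shackle_grip (a point): Centre of the shackle's top bar; pinch it from above along the shackle's x (10 mm wide).
- tray: Empty shallow steel tray, 120 x 160 mm, rim 22 mm high, walls 4 mm, fixed to the bench. Origin: centre of its underside.
- tub_big: White jar, 84 mm wide, 100 mm tall, leave alone. Origin at its underside.
- tub_small: Metal can, 64 mm wide, 85 mm tall, leave alone. Origin at its underside.
- bowl: Blue plastic bowl, 120 mm wide, 50 mm tall, leave alone. Origin at its underside.
- hammer: Hammer lying flat far to one side, leave alone.
- driver: Screwdriver lying flat far to one side, leave alone.
- tin: Small brass tin, 36 mm wide, 24 mm tall, on the chest's lid, leave alone. Origin at its underside.
- offcut: Dark steel offcut, 35 x 90 x 12 mm, lying beside the tray, leave alone. Origin at its underside.
There are look-alikes about, which are no part of the job. Leave any turquoise look-alike of the shackle alone.

How it is judged:
By the outcome, as a careful person would: the job done as asked, in the order asked, and still so for the second after the job is handed in, while the arm keeps its last pose, push and grip.
It also fails if it takes over 72 s, if anything falls off the work surface, if the arm or the gripper's body presses on something with over 40 N, if the wrist force passes 120 N, or if a joint passes its speed limit or range.

## Robot

A 7-joint arm with a two-finger parallel gripper is mounted at the origin on the work surface. World frame = base frame: x ahead of the robot, y to its left, z up, the work surface at z = 0. Lengths are in m, angles in rad, forces in N, time in s.
With the tool pointing down it reaches from about 0.425 to 0.875 m from the base axis. Payload 4.7 kg.
Tool frame: the origin (TCP) lies at the very end of the fingers, on their centre line; the grasp point (between the pads) lies 19 mm behind it; z points along the fingers, y is the line along which they close (so a half turn about z gives the same grasp; the last joint's range is limited). The gripper opens to 87 mm and grips with 3 to 60 N. Pads are 19 mm wide; open, the fingers measure 117 mm over their backs; the gripper's body (75 mm by 190 mm) begins 51 mm behind the grasp point.
Start: joints at [-1.223, 0.321, -0.07, 1.45, 0.023, 1.371, -0.057], TCP at [0.213, 0.614, 0.223] pointing down, gripper open.
Joint ranges: [-2.86, 2.86], [-0.3, 2.09], [-1.38, 1.24], [0.06, 2.45], [-1.56, 4.7], [0.09, 2.05], [-2.69, 2.69]. Speed limits (rad/s): [2.57, 2.57, 3.14, 3.14, 3.14, 3.14, 3.14].

## Interface

Orientations are given as a rotation vector (axis times angle).
In Python, from bench import ctrl, imaging, ticket gives the robot as it stands.
- The arm moves only by the tool jog_arm, never from a script. Its argument "rows" is text: rows parted by semicolons, each of 7 numbers parted by spaces: the shift along the tool's x, y, z in cm, then the turn, a rotation vector about the tool's x, y, z in rad, then the closure, from -1 (fully open) to 1 (shut), so that 0 is half open. A call has 1 to 5 rows; each row shifts and turns the commanded pose from where the row before left it, along the tool's axes as they then stand; what a row does not reach is not made up. A row lasts 1/8 s, in which the tool goes at most 62.5 mm and 10.7 degrees, less where a joint would pass 70% of its speed; a pose out of reach is approached as far as the arm can. A call with a gripper value outside its range is refused whole. The fingers move at their own pace and stop on an object; "force" is the grip in N (left out, the last holds). Time passes only in rows, so rows that do not move let the fingers close. It gives the time, the measured TCP pose, the force, the opening and the grip force at its end, in the units of the state.
- ctrl.get_state(): the state, without advancing time (a new reading comes with each control period).
- imaging.get_image(name): name is "side" or "top"; returns a dict with "img" (384x512x3 uint8, blue, green, red), "vertical_fov" (degrees; the focal length in pixels is half the picture's height over the tangent of half this angle, whatever the lens; pixels are square), "cx", "cy" (the principal point, pixels), "origin" and "orientation" of the camera in the world. Camera axes: x right, y down, z forward; pixel columns grow to the right and rows downward; lengths in m; the calibration is good to about 2 mm. A picture is of the moment at which its call begins. There is no depth.
- ticket.close_job(): hands the job in; it is judged then, once.
The state is a dict: "time": time; "joint_positions": joint angles; "qd": joint speeds; "joint_torque": joint torques, N m; "position": TCP position; "tool_rot": TCP orientation; "ft_force": force on the tool from outside, world axes, zero at the start; "torque": the same for the moment, N m; "grip_width": opening from 0.0 (shut) to 1.0 (fully open); "grip_force": force on a finger pad.
Only numpy, scipy, OpenCV 4.12 (cv2) and the standard library are available. Lean on these libraries where they do the work, as an engineer would, in place of code of your own. Each camera call takes 0.05 s, during which the arm holds its last target. There are 200 camera calls.

## Working session

There is one attempt and no reset: what is moved stays moved. The work goes in short steps, Python scripts to look and compute and a tool call to move; the robot and the scene stay as the last step left them, time stands still between calls to the robot, and variables do not carry over. Pictures are saved under pics/ and viewed, at most 10 in all, crops included, and the job is handed in when it is done.

Besides the shell and the picture viewer there is one more tool, called after "Emit:" as name(argument=value, ...) on one line, values as JSON. jog_arm: Moves the arm, as the interface text tells. Its arguments: {"type":"object","properties":{"rows":{"type":"string"},"force":{"type":"number"}},"required":["rows"]}

```bash
ls; mkdir -p pics; python3 - <<'E'
from bench import ctrl, imaging, ticket
import cv2
s=ctrl.get_state()
for k in ("time","position","tool_rot","ft_force","grip_width"): print(k,s[k])
for n in ("top","side"):
    d=imaging.get_image(n); cv2.imwrite(f"pics/{n}0.png",cv2.resize(d["img"],(800,600),interpolation=cv2.INTER_CUBIC))
    print(n,{k:v for k,v in d.items() if k!="img"})
E
```

```text
pics
time 0.0
position [0.21282488 0.61357062 0.22145889]
tool_rot [-5.21768914e-01 -3.09772713e+00  3.00819100e-03]
ft_force [-0.26621974 -0.3796828  -0.16573225]
grip_width 0.9993783228756892
top {'vertical_fov': 47.59843837463807, 'cx': 245.99282358453786, 'cy': 186.71087386840767, 'origin': array([0.4010902 , 0.01850333, 1.52735271]), 'orientation': array([-2.18597577,  2.13967252, -0.16469014])}
side {'vertical_fov': 49.23935359239835, 'cx': 262.31808081349016, 'cy': 192.10889379161478, 'origin': array([0.20241075, 1.11191331, 0.87487508]), 'orientation': array([-0.41595315,  2.6013961 , -1.4038658 ])}
```

View pics/top0.png

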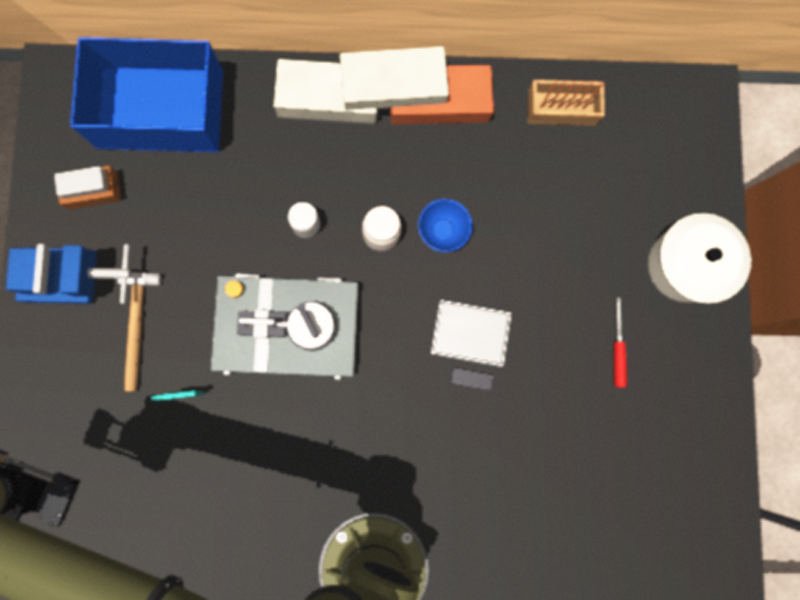

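View pics/side0.png

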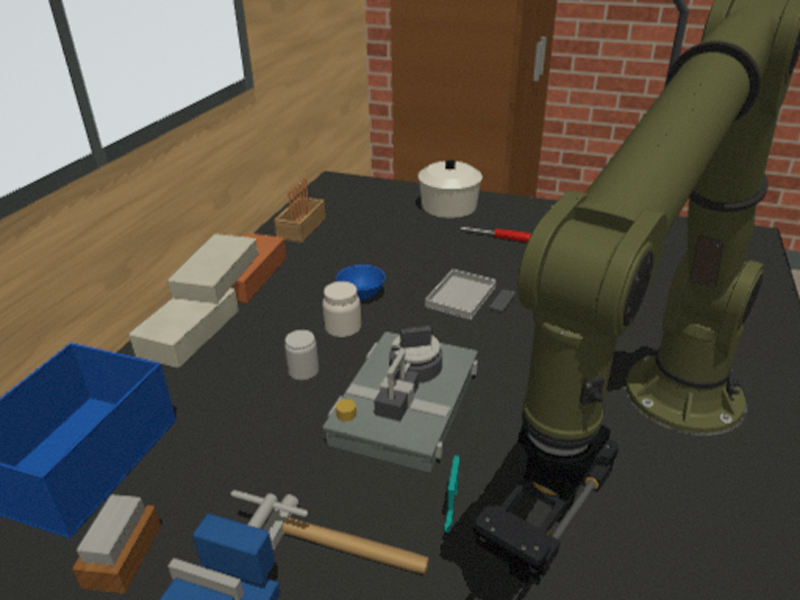

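The top view shows the chest at about (285,325) of 800x600, with the dial at (311,325), bar at (311,320) slanting, shackle at (262,322), tray at (472,333) and offcut at (472,378). The side view agrees. I'll enlarge crops of the chest.

```bash
python3 - <<'E'
from bench import imaging
import cv2
t=imaging.get_image("top")["img"]; s=imaging.get_image("side")["img"]
# top crop origin (130,170) x7 ; side crop origin (205,205) x7
cv2.imwrite("pics/t1.png",cv2.resize(t[170:250,130:240],None,fx=7,fy=7,interpolation=cv2.INTER_CUBIC))
cv2.imwrite("pics/s1.png",cv2.resize(s[200:300,200:310],None,fx=6,fy=6,interpolation=cv2.INTER_CUBIC))
cv2.imwrite("pics/t2.png",cv2.resize(t[180:260,265:340],None,fx=6,fy=6,interpolation=cv2.INTER_CUBIC))
E
```

```text
(no output)
```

View pics/t1.png

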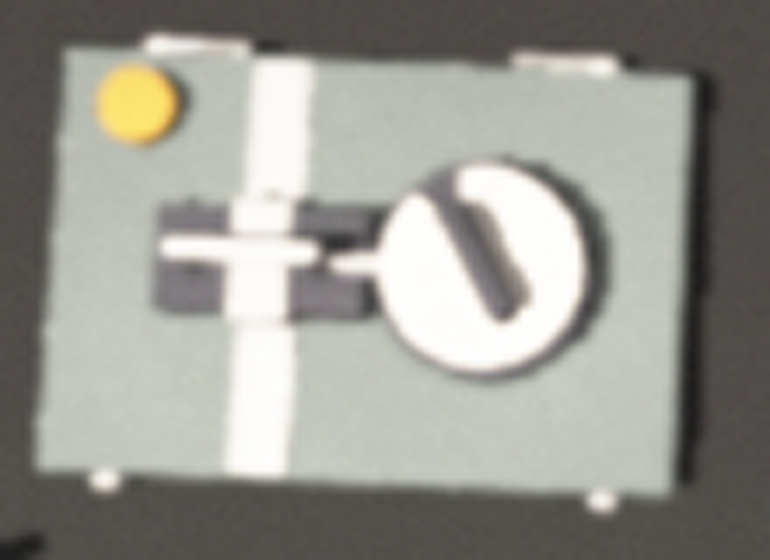

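View pics/s1.png

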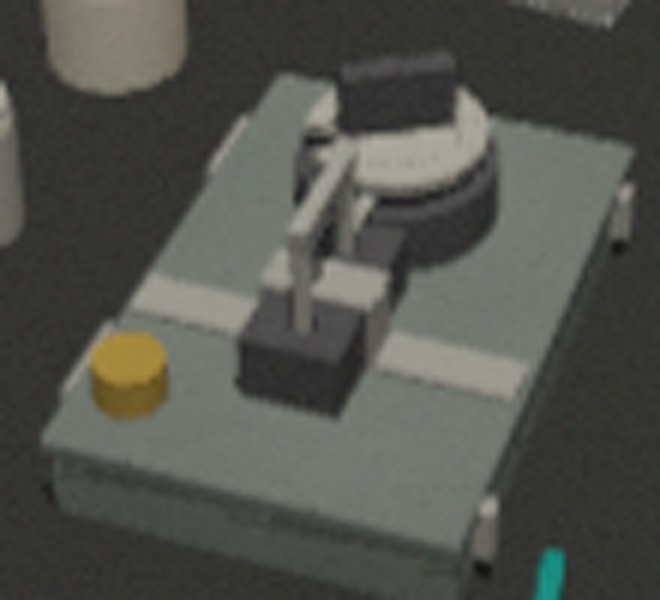

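View pics/t2.png

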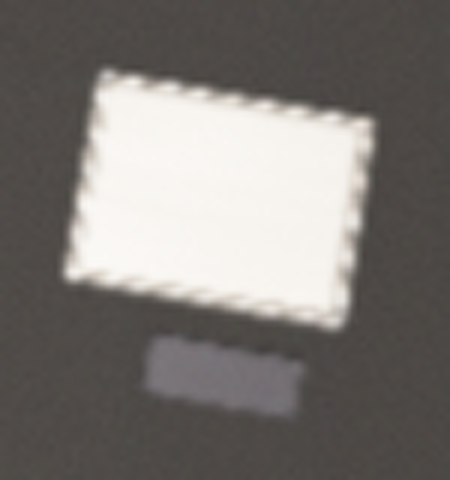

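t1 shows the notch at about (430,185), up-left of the dial centre (483,269). The bar points the same way, about 60° clockwise of chest +y, so the joint is near 5.24 and needs +60° anticlockwise (two clicks). Next I compute the poses.

```bash
cat > h.py <<'E'
import numpy as np
from scipy.spatial.transform import Rotation as R
CAL={"top":(47.59843837463807,245.99282358453786,186.71087386840767,[0.4010902,0.01850333,1.52735271],[-2.18597577,2.13967252,-0.16469014]),
"side":(49.23935359239835,262.31808081349016,192.10889379161478,[0.20241075,1.11191331,0.87487508],[-0.41595315,2.6013961,-1.4038658])}
def ray(cam,p):
    v,cx,cy,o,r=CAL[cam]; f=192/np.tan(np.radians(v/2))
    return np.array(o),R.from_rotvec(r).apply([(p[0]-cx)/f,(p[1]-cy)/f,1])
def at(cam,p,z):
    o,d=ray(cam,p); return (o+d*(z-o[2])/d[2])[:2]
def crop(p,o,k): return (np.array(p)+.5)/k-.5+np.array(o)
def proj(cam,P):
    v,cx,cy,o,r=CAL[cam]; f=192/np.tan(np.radians(v/2))
    q=R.from_rotvec(r).inv().apply(np.array(P)-o); return q[:2]/q[2]*f+[cx,cy]
def fit(obj,w):
    a=np.array(obj)@[1,1j]; b=np.array(w)@[1,1j]
    c=np.vdot(a-a.mean(),b-b.mean()); u=c/abs(c); t=b.mean()-u*a.mean()
    return t,np.angle(u),abs(c)/np.vdot(a-a.mean(),a-a.mean()).real,abs(b-u*a-t)
E
python3 - <<'E'
from h import *
np.set_printoptions(precision=4,suppress=True)
T=lambda p,z:at("top",crop(p,(130,170),7),z); S=lambda p,z:at("side",crop(p,(200,200),6),z)
lid=[(103,153),(103,-153),(-103,-153),(-103,153)]; lid=np.array(lid)/1000
print("chest top",fit(lid,[T(p,.05) for p in [(65,48),(693,75),(672,495),(37,470)]]))
print("chest side",fit(lid,[S(p,.05) for p in [(45,445),(285,75),(635,150),(465,560)]]))
print("dial",T((483,269),.103),"shackle ends",T((160,248),.145),T((318,252),.145))
print("bar",T((440,190),.143),T((515,310),.143))
print("side shackle bar",S((300,235),.145),S((345,148),.145),"bar",S((342,68),.143),S((455,58),.143))
tr=np.array([(60,80),(60,-80),(-60,-80),(-60,80)])/1000
print("tray",fit(tr,[at("top",crop(p,(265,180),6),.022) for p in [(103,68),(375,120),(340,330),(65,280)]]))
t,a,_,_=fit(lid,[T(p,.05) for p in [(65,48),(693,75),(672,495),(37,470)]])
for n,o in (("dial",-.06j),("holes",.046j)): print(n,t+o*np.exp(1j*a))
E
```

```text
chest top (np.complex128(0.5184157560985264+0.20523862064738646j), np.float64(-0.0193170961944077), np.float64(0.9965054417172661), array([0.0007, 0.0009, 0.0011, 0.0011]))
chest side (np.complex128(0.514159622201625+0.20739448201081004j), np.float64(-0.020144331832952975), np.float64(1.000190479694174), array([0.0019, 0.0025, 0.0032, 0.0029]))
dial [0.5159 0.1447] shackle ends [0.5189 0.2873] [0.5186 0.2159]
bar [0.5483 0.1619] [0.4944 0.126 ]
side shackle bar [0.5168 0.2862] [0.5183 0.219 ] bar [0.5417 0.1556] [0.4907 0.1302]
tray (np.complex128(0.5137097733354521-0.2047246137165836j), np.float64(-0.16479805096543626), np.float64(1.0167317457615503), array([0.0024, 0.0021, 0.0017, 0.0028]))
dial (0.5172568024073012+0.14524981480544963j)
holes (0.5193042872617991+0.25123003845953806j)
```

```bash
cat >> h.py <<'E'
def go(target,yaxis_deg):
    from bench import ctrl
    s=ctrl.get_state(); M=R.from_rotvec(s["tool_rot"]).as_matrix()
    y=np.array([np.cos(np.radians(yaxis_deg)),np.sin(np.radians(yaxis_deg)),0])
    if y@M[:,1]<0: y=-y
    z=np.array([0,0,-1.]); W=np.c_[np.cross(y,z),y,z]
    print("t",round(s["time"],2),"pos",np.round(s["position"],4),"F",np.round(s["ft_force"],1),"Tz",np.round(s["torque"][2],2),"w",round(s["grip_width"],3),"gf",round(s["grip_force"],1))
    print("d tool cm",np.round(M.T@(np.array(target)-s["position"])*100,2),"rot",np.round(R.from_matrix(M.T@W).as_rotvec(),3),"q7",np.round(s["joint_positions"][6],2),"yaxis",np.round(np.degrees(np.arctan2(M[1,1],M[0,1])),1))
E
python3 -c "
from h import *
go([.5165,.145,.20],118.9)"
```

```text
t 0.2 pos [0.2129 0.6138 0.2218] F [ 0.6  0.2 -0.4] Tz 0.03 w 1.005 gf 0.0
d tool cm [-44.04 -34.34   2.23] rot [-0.001 -0.    -0.838] q7 -0.06 yaxis 70.9
```

Emit:
jog_arm(rows="-4 -3.1 0 0 0 0 0;-4 -3.1 0 0 0 0 0;-4 -3.1 0 0 0 0 0;-4 -3.1 0 0 0 0 0;-4 -3.1 0 0 0 0 0", force=25)

```text
time: 0.82
position: [0.3519, 0.4006, 0.2225]
tool_rot: [0.522, 3.098, 0.0]
ft_force: [0.1, -0.2, 0.1]
grip_width: 0.54
grip_force: 0.0
```

Emit:
jog_arm(rows="-4 -3.1 0 0 0 0 0;-4 -3.1 0 0 0 0 0;-4 -3.1 0 0 0 0 0;-4 -3.1 0 0 0 0 0;-4 -3.1 0 0 0 0 0")

```text
time: 1.45
position: [0.49, 0.1887, 0.2226]
tool_rot: [0.522, 3.098, 0.001]
ft_force: [-0.2, 0.9, -0.5]
grip_width: 0.498
grip_force: 0.0
```

Emit:
jog_arm(rows="-4 -3.2 0 0 0 0 0;0 0 0 0 0 0.17 0;0 0 0 0 0 0.17 0;0 0 0 0 0 0.17 0;0 0 0 0 0 0.17 0")

```text
time: 2.08
position: [0.5165, 0.1468, 0.2224]
tool_rot: [-1.533, -2.742, 0.0]
ft_force: [0.5, -1.0, -0.0]
grip_width: 0.507
grip_force: 0.0
```

Emit:
jog_arm(rows="0 0 0 0 0 0.17 0;0 0 0 0 0 0.17 0;0 0 0 0 0 0.17 0;0 0 0 0 0 0.17 0;0 0 0 0 0 0.17 0")

```text
time: 2.7
position: [0.5165, 0.1468, 0.2224]
tool_rot: [-2.527, -1.866, 0.0]
ft_force: [0.0, -0.0, 1.1]
grip_width: 0.5
grip_force: 0.0
```

Emit:
jog_arm(rows="0 0 0 0 0 0.17 0;0 0 0 0 0 0.17 0;0 0 0 0 0 0.17 0;0 0 0 0 0 0.17 0;0 0 0 0 0 0.1 0")

```text
time: 3.32
position: [0.5165, 0.1468, 0.2224]
tool_rot: [-3.046, -0.768, 0.0]
ft_force: [0.4, -0.0, -0.3]
grip_width: 0.503
grip_force: 0.0
```

```bash
python3 -c "
from h import *
go([.5165,.145,.20],-61.1)"
```

```text
t 3.33 pos [0.5165 0.1468 0.2224] F [ 0.4 -0.  -0.3] Tz -0.08 w 0.503 gf 0.0
d tool cm [-0.09  0.16  2.24] rot [-0.    0.   -0.01] q7 -1.37 yaxis -61.7
```

Emit:
jog_arm(rows="-0.1 0.2 3 0 0 0 0;0 0 3 0 0 0 0;0 0 3 0 0 0 0;0 0 1.5 0 0 0 0;0 0 0.6 0 0 0 0")

```text
time: 3.95
position: [0.5165, 0.1446, 0.111]
tool_rot: [3.045, 0.774, -0.001]
ft_force: [0.3, -0.5, 0.7]
grip_width: 0.498
grip_force: 0.0
```

Emit:
jog_arm(rows="0 0 0 0 0 0 1;0 0 0 0 0 0 1;0 0 0 0 0 0 1;0 0 0 0 0 0 1;0 0 0 0 0 0 1")

```text
time: 4.58
position: [0.5168, 0.1454, 0.1122]
tool_rot: [-3.044, -0.774, -0.001]
ft_force: [-1.4, 1.4, 3.5]
grip_width: 0.158
grip_force: 25.0
```

```bash
python3 - <<'E'
from h import *
go([.5165,.145,.111],-61.1)
from bench import imaging
import cv2
s=imaging.get_image("side")["img"]
cv2.imwrite("pics/s2.png",cv2.resize(s[180:300,200:320],None,fx=5,fy=5,interpolation=cv2.INTER_CUBIC))
E
```

```text
t 4.58 pos [0.5168 0.1454 0.1122] F [-1.4  1.4  3.5] Tz -0.03 w 0.158 gf 25.0
d tool cm [-0.05  0.02  0.12] rot [-0.001 -0.001 -0.006] q7 -1.33 yaxis -61.4
```

View pics/s2.png

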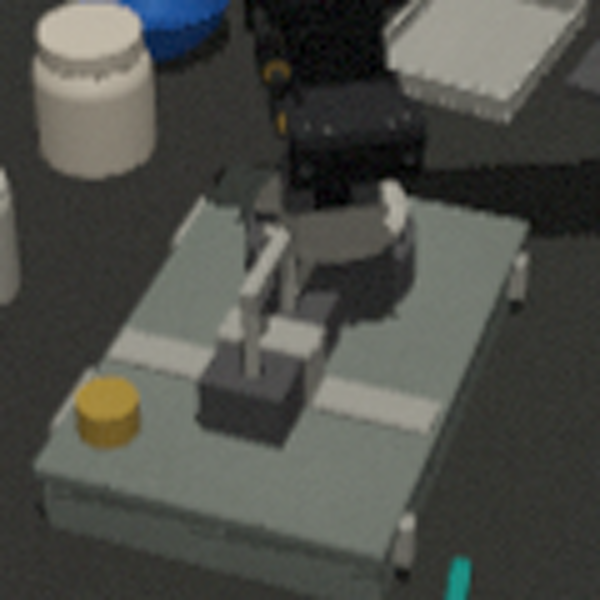

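The bar is gripped (opening about 13.7 mm; gripper at about (350,140) over the dial). Turning anticlockwise by 60°.

Emit:
jog_arm(rows="0 0 0 0 0 -0.1 1;0 0 0 0 0 -0.1 1;0 0 0 0 0 -0.11 1;0 0 0 0 0 -0.11 1;0 0 0 0 0 -0.1 1")

```text
time: 5.25
position: [0.5163, 0.1459, 0.1121]
tool_rot: [-2.739, -1.535, -0.001]
ft_force: [-2.8, 3.5, 5.3]
grip_width: 0.164
grip_force: 25.0
```

Emit:
jog_arm(rows="0 0 0 0 0 0 1;0 0 0 0 0 0 1;0 0 0 0 0 -0.1 1;0 0 0 0 0 -0.1 1;0 0 0 0 0 -0.1 1")

```text
time: 5.88
position: [0.516, 0.146, 0.1121]
tool_rot: [-2.48, -1.925, -0.0]
ft_force: [-4.0, 2.8, 5.8]
grip_width: 0.161
grip_force: 25.0
```

Emit:
jog_arm(rows="0 0 0 0 0 -0.11 1;0 0 0 0 0 -0.11 1;0 0 0 0 0 0 1;0 0 0 0 0 0 1;0 0 0 0 0 0 1")

```text
time: 6.5
position: [0.5157, 0.1461, 0.1121]
tool_rot: [-2.256, -2.183, 0.0]
ft_force: [-5.4, 2.6, 6.5]
grip_width: 0.162
grip_force: 25.0
```

```bash
python3 -c "
from h import *
go([.5165,.145,.111],-1.1)"
```

```text
t 6.5 pos [0.5157 0.1461 0.1121] F [-5.4  2.6  6.5] Tz 0.09 w 0.162 gf 25.0
d tool cm [-0.11  0.09  0.11] rot [-0.002 -0.002 -0.014] q7 -0.3 yaxis -1.9
```

Emit:
jog_arm(rows="0 0 0 0 0 0 0;0 0 0 0 0 0 0;0 0 0 0 0 0 0;0 0 -3 0 0 0 0;0 0 -3 0 0 0 0")

```text
time: 7.12
position: [0.5166, 0.1441, 0.1718]
tool_rot: [2.259, 2.184, -0.002]
ft_force: [0.1, -0.8, 0.2]
grip_width: 0.495
grip_force: 0.0
```

Emit:
jog_arm(rows="0 0 -3 0 0 0 0;-4 0 0 0 0 0 0;-4 0 0 0 0 0 0;-4 0 0 0 0 0 0;-4 0 0 0 0 0 0")

```text
time: 7.75
position: [0.5114, -0.0169, 0.2015]
tool_rot: [2.258, 2.184, 0.0]
ft_force: [0.5, -1.2, -0.2]
grip_width: 0.5
grip_force: 0.0
```

```bash
python3 - <<'E'
from h import *
go([.518,.2515,.16],-1.1)
from bench import imaging
import cv2
t=imaging.get_image("top")["img"]
s=imaging.get_image("side")["img"]
import numpy as np
k=dict(fx=6,fy=6,interpolation=cv2.INTER_CUBIC)
cv2.imwrite("pics/c3.png",np.vstack([cv2.resize(t[175:225,140:235],None,**k),cv2.resize(s[200:250,215:310],None,**k)]))
E
```

```text
t 7.75 pos [ 0.5114 -0.0169  0.2015] F [ 0.5 -1.2 -0.2] Tz 0.05 w 0.5 gf 0.0
d tool cm [26.85 -0.24  4.15] rot [ 0.     0.    -0.014] q7 -0.04 yaxis -1.9
```

View pics/c3.png

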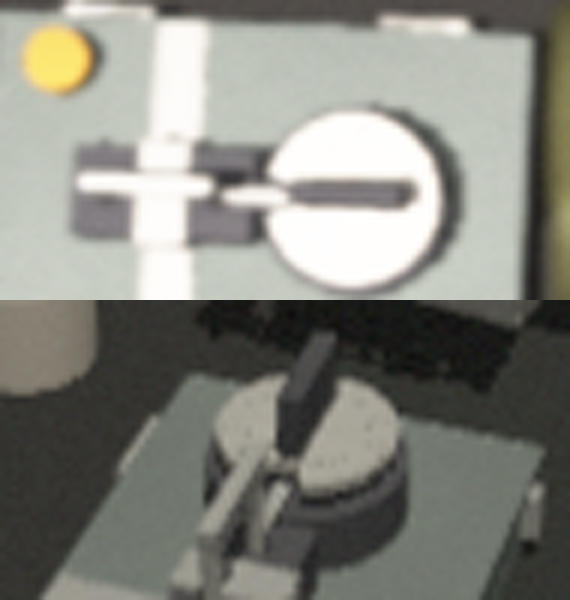

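The bar now lies along chest y (top crop (290–410,193)) and the notch is over the tongue at about (280,195), so the dial is open. I moved off to -y, which gave a clear view. Next is the shackle.

Emit:
jog_arm(rows="4.5 0 0 0 0 -0.014 0;4.5 0 0 0 0 0 0;4.5 0 0 0 0 0 0;4.5 0 0 0 0 0 0;4.5 0 0 0 0 0 0")

```text
time: 8.48
position: [0.5161, 0.2116, 0.2014]
tool_rot: [-2.242, -2.2, -0.0]
ft_force: [0.2, -0.7, 1.2]
grip_width: 0.501
grip_force: 0.0
```

Emit:
jog_arm(rows="4.3 0 0 0 0 0 0;0 0 2 0 0 0 0;0 0 2 0 0 0 0;0 0 0 0 0 0 0")

```text
time: 8.98
position: [0.5158, 0.2526, 0.1597]
tool_rot: [-2.241, -2.2, 0.006]
ft_force: [0.2, -0.4, 0.2]
grip_width: 0.497
grip_force: 0.0
```

```bash
python3 -c "
from h import *
go([.518,.2515,.121],-1.1)"
```

```text
t 8.97 pos [0.5158 0.2526 0.1597] F [ 0.2 -0.4  0.2] Tz 0.03 w 0.497 gf 0.0
d tool cm [-0.1   0.23  3.87] rot [-0.003  0.002  0.001] q7 -0.47 yaxis -1.1
```

Emit:
jog_arm(rows="-0.1 0.2 2 0 0 0 0;0 0 1.8 0 0 0 0;0 0 0 0 0 0 0;0 0 0 0 0 0 0.6;0 0 0 0 0 0 1", force=15)

```text
time: 9.6
position: [0.5197, 0.2519, 0.1245]
tool_rot: [2.242, 2.2, 0.002]
ft_force: [0.3, 0.2, -0.1]
grip_width: 0.351
grip_force: 0.0
```

Emit:
jog_arm(rows="0 0 0 0 0 0 1;0 0 0 0 0 0 1;0 0 0 0 0 0 1")

```text
time: 9.98
position: [0.5192, 0.2517, 0.1238]
tool_rot: [2.242, 2.2, 0.001]
ft_force: [-0.8, -0.5, 0.9]
grip_width: 0.112
grip_force: 15.0
```

```bash
python3 -c "
from h import *
go([.518,.2515,.121],-1.1)"
```

```text
t 9.97 pos [0.5192 0.2517 0.1238] F [-0.8 -0.5  0.9] Tz 0.04 w 0.112 gf 15.0
d tool cm [-0.02 -0.12  0.28] rot [ 0. -0.  0.] q7 -0.46 yaxis -1.1
```

Emit:
jog_arm(rows="0 0 0 0 0 0 1;0 0 0 0 0 0 1;0 0 -0.4 0 0 0 1;0 0 -0.5 0 0 0 1;0 0 -0.5 0 0 0 1", force=45)

```text
time: 10.6
position: [0.5191, 0.2515, 0.1378]
tool_rot: [-2.243, -2.2, 0.0]
ft_force: [0.5, 0.1, -1.7]
grip_width: 0.104
grip_force: 45.0
```

Free: only its weight shows on the wrist.

Emit:
jog_arm(rows="0 0 -0.8 0 0 0 1;0 0 -0.8 0 0 0 1;0 0 -0.8 0 0 0 1;0 0 -0.8 0 0 0 1;0 0 -0.8 0 0 0 1")

```text
time: 11.22
position: [0.5192, 0.2516, 0.1782]
tool_rot: [-2.242, -2.2, -0.0]
ft_force: [0.3, -0.0, -1.4]
grip_width: 0.11
grip_force: 45.0
```

Emit:
jog_arm(rows="0 0 -1.5 0 0 0 1;0 0 -1.5 0 0 0 1;0 0 -1.5 0 0 0 1;0 0 -1.5 0 0 0 1;0 0 -1.5 0 0 0 1")

```text
time: 11.85
position: [0.5192, 0.2516, 0.2537]
tool_rot: [2.242, 2.2, 0.0]
ft_force: [0.0, 0.4, -1.8]
grip_width: 0.106
grip_force: 45.0
```

```bash
python3 - <<'E'
from h import *
go([.514,-.205,.255],-1.1)
from bench import imaging
import cv2
s=imaging.get_image("side")["img"]
cv2.imwrite("pics/s4.png",cv2.resize(s[130:290,190:350],None,fx=3.5,fy=3.5,interpolation=cv2.INTER_CUBIC))
E
```

```text
t 11.85 pos [0.5192 0.2516 0.2537] F [ 0.   0.4 -1.8] Tz 0.02 w 0.106 gf 45.0
d tool cm [-45.66   0.35  -0.14] rot [ 0. -0.  0.] q7 -0.48 yaxis -1.1
```

View pics/s4.png

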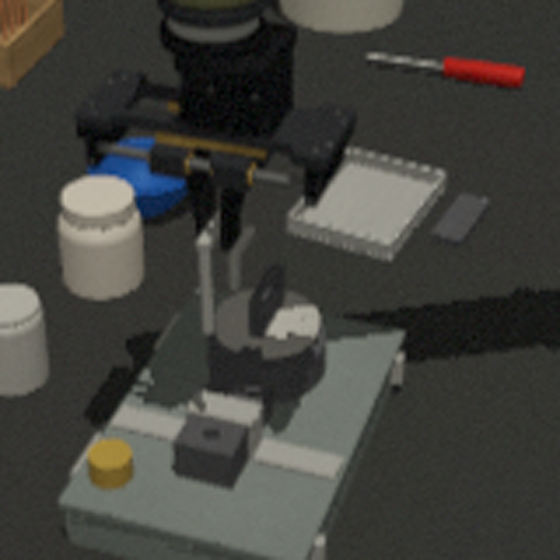

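The shackle is clear of the lock, upright in the gripper at about (215,270), and the empty holes show at (212,435). Carrying it to the tray.

Emit:
jog_arm(rows="-1.5 0 0 0 0 0 1;-2.8 0 0 0 0 0 1;-3 0 0 0 0 0 1;-3 0 0 0 0 0 1;-3 0 0 0 0 0 1")

```text
time: 12.52
position: [0.5159, 0.1161, 0.2517]
tool_rot: [-2.243, -2.199, 0.003]
ft_force: [-0.2, 0.3, -1.5]
grip_width: 0.105
grip_force: 45.0
```

Emit:
jog_arm(rows="-3 0 0 0 0 0 1;-3 0 0 0 0 0 1;-3 0 0 0 0 0 1;-3 0 0 0 0 0 1;-3 0 0 0 0 0 1")

```text
time: 13.15
position: [0.5127, -0.0335, 0.2517]
tool_rot: [-2.243, -2.198, 0.002]
ft_force: [0.1, 0.0, -0.9]
grip_width: 0.106
grip_force: 45.0
```

Emit:
jog_arm(rows="-3 0 0 0 0 0 1;-3 0 0 0 0 0 1;-3 0 0 0 0 0 1;-3 0 0 0 0 0 1;-2.5 0 0 0 0 0 1")

```text
time: 13.78
position: [0.5095, -0.1786, 0.2517]
tool_rot: [-2.244, -2.197, 0.002]
ft_force: [0.7, 0.1, -2.1]
grip_width: 0.108
grip_force: 45.0
```

Emit:
jog_arm(rows="-1.8 0 0 0 0 0 1;-0.7 0 0 0 0 0 1;0 0 0 0 0 0 1;0 0 0 0 0 0 1")

```text
time: 14.28
position: [0.5106, -0.2003, 0.2523]
tool_rot: [-2.24, -2.201, -0.0]
ft_force: [-0.3, 0.6, -1.5]
grip_width: 0.108
grip_force: 45.0
```

```bash
python3 -c "
from h import *
go([.514,-.205,.169],-1.1)"
```

```text
t 14.28 pos [ 0.5106 -0.2003  0.2523] F [-0.3  0.6 -1.5] Tz -0.01 w 0.108 gf 45.0
d tool cm [-0.47  0.35  8.33] rot [-0.    -0.001  0.002] q7 0.36 yaxis -1.0
```

Emit:
jog_arm(rows="-0.2 0.2 1.7 0 0 0 1;-0.2 0.1 1.7 0 0 0 1;0 0 1.7 0 0 0 1;0 0 1.7 0 0 0 1;0 0 1 0 0 0 1")

```text
time: 14.9
position: [0.5129, -0.2051, 0.1729]
tool_rot: [-2.241, -2.199, 0.002]
ft_force: [0.7, 1.3, -2.0]
grip_width: 0.107
grip_force: 45.0
```

Emit:
jog_arm(rows="0 0 0.5 0 0 0 1;0 0 0 0 0 0 1;0 0 0 0 0 0 1;0 0 0 0 0 0 1;0 0 0 0 0 0 1")

```text
time: 15.52
position: [0.5137, -0.2054, 0.1699]
tool_rot: [2.242, 2.2, 0.001]
ft_force: [-0.2, -0.1, -0.7]
grip_width: 0.108
grip_force: 45.0
```

```bash
python3 - <<'E'
from h import *
go([.514,-.205,.169],-1.1)
from bench import imaging
import cv2
s=imaging.get_image("side")["img"]
cv2.imwrite("pics/s5.png",cv2.resize(s[100:260,230:390],None,fx=3.7,fy=3.7,interpolation=cv2.INTER_CUBIC))
# expected crop px of tray centre and feet
for P in ([.514,-.205,.004],[.514,-.175,.105],[.514,-.235,.105]): print((proj("side",P)-[230,100])*3.7)
E
```

```text
t 15.53 pos [ 0.5137 -0.2054  0.1699] F [-0.2 -0.1 -0.7] Tz 0.03 w 0.108 gf 45.0
d tool cm [0.04 0.03 0.09] rot [ 0.001 -0.     0.   ] q7 0.41 yaxis -1.1
[238.81146826 330.03414054]
[234.83891416 259.53326572]
[249.9590902  231.13646419]
```

View pics/s5.png

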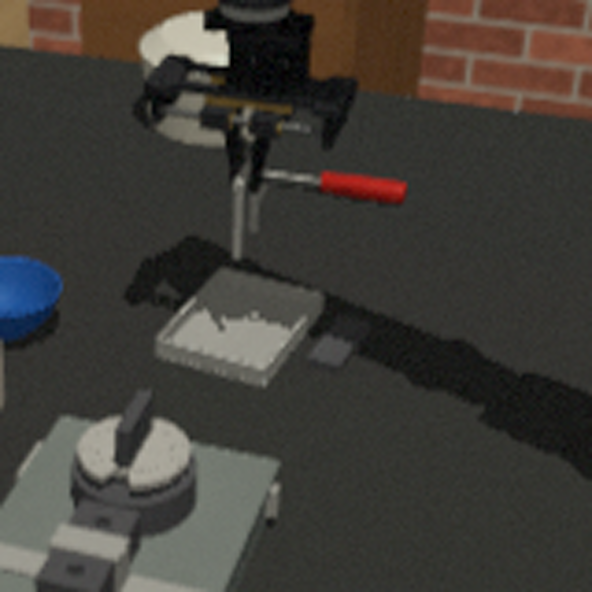

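The shackle is upright with its feet at about (237,258) and (254,232), matching the projected (235,260) and (250,231). The tray centre at (239,328) matches too. The shackle is held still with its feet about 10 cm above the tray, so I'm handing in.

```bash
python3 -c "
from bench import ticket
print(ticket.close_job())"
```

```text
the job is handed in; nothing more can be done
None
```

The dial was turned two clicks to open and the shackle pulled straight out; the job was handed in with the shackle held still and upright over the tray's middle, feet about 10 cm above it, at about 15.5 s.

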